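# Light the deed box and hold its lid for a photograph

### The arm

A 6-joint arm with a two-finger parallel gripper is mounted at the origin on the work surface. World frame = base frame: x ahead of the robot, y to its left, z up, the work surface at z = 0. Lengths are in m, angles in rad, forces in N, time in s.
With the tool pointing down it reaches from about 0.35 to 0.975 m from the base axis. Payload 4.9 kg.
Tool frame: the origin (TCP) lies at the very end of the fingers, on their centre line; the grasp point (between the pads) lies 19 mm behind it; z points along the fingers, y is the line along which they close (so a half turn about z gives the same grasp; the last joint's range is limited). The gripper opens to 85 mm and grips with 20 to 120 N. Pads are 22 mm wide; open, the fingers measure 114 mm over their backs; the gripper's body (76 mm by 85 mm) begins 54 mm behind the grasp point. The pads swing forward as they close: fully open they stand 13 mm farther back than shut.
Start: joints at [1.082, 0.053, 1.613, -0, 1.476, -0.119], TCP at [0.226, 0.583, 0.231] pointing down, gripper open.
Joint ranges: [-3.01, 3.01], [-1.01, 2.22], [0.06, 2.58], [-1.02, 4.17], [0.09, 2.62], [-3.14, 3.14]. Speed limits (rad/s): [2.57, 2.57, 3.14, 3.14, 3.14, 3.14].

### API

Orientations are given as a unit quaternion [w, x, y, z].
In Python, from plant import * gives the robot as it stands.
- The arm moves only by the tool jog_arm, never from a script. Its argument "moves" is a list that holds one entry, the list of rows, each a list of 7 numbers: the finger opening in cm, from 0 to 8.54, then the shift along the tool's x, y, z in cm, then the turn, a rotation vector about the tool's x, y, z in rad. A call has 1 to 20 rows; each row shifts and turns the commanded pose from where the row before left it, along the tool's axes as they then stand; what a row does not reach is not made up. A row lasts 1/12 s, in which the tool goes at most 41.7 mm and 7.16 degrees, less where a joint would pass 70% of its speed; a pose out of reach is approached as far as the arm can. A call is refused whole if a number of a shift passes 4.17 or a number of a turn 0.125, either way. A call with a gripper value outside its range is refused whole. The fingers move at their own pace and stop on an object; the grip force is fixed at half the most. Time passes only in rows, so rows that do not move let the fingers close. It gives the time, the measured TCP pose, the force, the opening and the grip force at its end, in the units of the state.
- state(): the state, without advancing time (a new reading comes with each control period).
- grab_frame(name): name is "scene" or "side" or "wrist"; returns a dict with "color" (480x640x3 uint8, blue, green, red), "depth" (480x640 float32, m along the optical axis (not along the pixel's ray), 0 where there is no reading), "fx", "fy", "cx", "cy" (pixels), "R" (3x3) and "t" (3): a world point X has camera coordinates R X + t. Camera axes: x right, y down, z forward; pixel columns grow to the right and rows downward; lengths in m; the calibration is good to about 2 mm. A picture is of the moment at which its call begins.
- job_done(): hands the job in; it is judged then, once.
Trained networks look in a picture, given as the dict that the camera call returned (one of the last four; its "shot" number tells which), for a name from the list of things; names that differ only in an ending like _2 or _b are one class to them, and where a whole thing is asked for, a point or a joint stands for the part that bears it (a point fixed in the world has none). Each returns a list of dicts, best first, with "p" (0 to 1); they miss things now and then, are a little off and sometimes report something else, mostly with a low value. They report only what shows in the picture. A call takes as long as a camera call. They do not tell look-alikes from the thing itself.
- recognise(name, picture): "rect" ([centre column, centre row, width, height] in pixels, round what is visible of it).
- regions_of(name, picture): "pixels" (480x640 bool, what is visible of it) and "rect" ([centre column, centre row, width, height] in pixels, round what is visible of it).
The state is a dict: "time": time; "joint_pos": joint angles; "joint_vel": joint speeds; "joint_efforts": joint torques, N m; "tool_pos": TCP position; "tool_rot": TCP orientation; "contact_force": force on the tool from outside, world axes, zero at the start; "ft_torque": the same for the moment, N m; "gripper_width": opening from 0.0 (shut) to 1.0 (fully open); "grasp_force": force on a finger pad.
Only numpy, scipy, OpenCV 4.12 (cv2) and the standard library are available. Lean on these libraries where they do the work, as an engineer would, in place of code of your own. Each camera call takes 0.05 s, during which the arm holds its last target. There are 200 camera calls.

### The job

We are about to photograph the inside of the deed box: stand the little lantern upright in the bore of its brass holder, fully home, and let go of it. Then lift the box's lid by the brass bar on its front and hold it open at 50 degrees from closed; it falls shut if let go, so finish while still holding it there, steady in the fingers. Leave everything else on the desk where it is and do not knock the lantern over.

Things in the scene. Friction and masses are not known exactly. Their poses are not given: they have to be found in the camera images.
- lamp: small battery lantern, loose, standing upright: silver-grey barrel 22 mm in diameter from its foot to 90 mm up (foot edge chamfered 3 mm high), above it a cream-white cylindrical head 30 mm in diameter from 90 to 135 mm, the best place to grip; about 150 g. Origin at the centre of its foot, z up its axis. It starts on one side of the box and the holder on the other
- holder_hole0 (a point): centre of the mouth of the bore in the lantern's holder: a fixed brass block 70 x 70 mm and 50 mm high, the bore in the middle of its top is 24.5 mm in diameter and 40 mm deep, closed below, with a 2 mm chamfer; z up
- deed_box: fixed reddish wooden box with an open top, 180 mm deep (its x), 280 mm wide (its y), 100 mm high, its front towards its own -x; papers and brass seals inside. Origin under its centre. The lid, 18 mm thick and as large as the box, lies on its rim
- lid (a joint): angle of the box's lid in rad: 0 shut, growing as its front edge rises (50 degrees = 0.873), stop at 1.7. Hinged along the box's far (+x) top edge, no stay: it falls shut by its own weight (about 0.55 kg, some 2 to 4 N to carry at the bar)
- lid_hinge (a point): middle of the hinge line, on the far top edge of the box, 100 mm above the desk; y runs along the hinge. The point turns with the lid
- lid_handle (a point): middle of the lid's handle: a round brass bar 11 mm thick and 110 mm long, along this point's y, parallel to the hinge, 45 mm clear in front of the lid's front edge, on two thin arms 100 mm apart. Shut, it is 225 mm in front of the hinge line, 9 mm above it and 110 mm above the desk, free beneath. It moves and turns with the lid; being round it can turn between the finger pads
- ink_jar: amber glass ink jar with a black cap, 56 mm across, 60 mm high; origin under its centre
- paperweight: green glass domed paperweight, 64 mm across, 38 mm high; origin under its centre
- notebook: dark red pocket notebook lying flat, 100 x 140 x 22 mm; origin under its centre
- magnifier: brass-rimmed magnifying glass lying flat, 80 mm ring, 12 mm high, 90 mm handle towards its own -x; origin under the ring's centre
- glasses_case: dark blue spectacles case, 160 x 60 x 38 mm, long along its x; origin under its centre
- pencil_cup: blue ceramic pencil cup, 72 mm across, 95 mm high, pencils up to about 170 mm; origin under its centre
Not all that is in view belongs to the job. Of the things that look like the paperweight, take the one that is farthest from the robot's base at the start.

How it is judged:
On the way:
1. the lantern stands fully home in the holder's bore, let go, with the lid still shut (horizontal distance between lamp and holder_hole0 below 0.006 m and z of lamp in the frame of holder_hole0 below -0.035 m and angle between lamp's own z axis and vertical below 0.12 rad and contact force between lamp and the fingers below 0.05 N and value of joint lid below 0.1 rad), for 0.2 s.
At the end, for the whole second after the job is handed in: The lid is held still at 50 degrees, give or take 5, by the robot's fingers alone (at least 1 N of contact, nothing loose propping it), and the lantern stands free in the holder: within 6 mm of the bore's centre, at least 35 mm deep, upright within 7 degrees (horizontal distance between lamp and holder_hole0 below 0.006 m and z of lamp in the frame of holder_hole0 below -0.035 m and angle between lamp's own z axis and vertical below 0.12 rad and value of joint lid between 0.785 and 0.96 rad and velocity of joint lid between -0.1 and 0.1 rad/s and contact force between lid and the fingers above 1 N and contact force between lid and lamp below 0.1 N and contact force between lid and ink_jar below 0.1 N and contact force between lid and paperweight below 0.1 N and contact force between lid and notebook below 0.1 N and contact force between lid and magnifier below 0.1 N and contact force between lid and glasses_case below 0.1 N and contact force between lid and pencil_cup below 0.1 N); the arm keeps its last pose, push and grip.
It fails at once if the lantern is knocked over (angle between lamp's own z axis and vertical above 0.6 rad).
It fails at once if a bystander (ink jar, paperweight, notebook, magnifier, glasses case, pencil cup) is shifted by more than 30 mm (distance of any of ink_jar, paperweight, notebook, magnifier, glasses_case, pencil_cup from where it was at the start of the episode above 0.03 m).
It also fails if it takes over 72 s, if anything falls off the work surface, if the arm or the gripper's body presses on something with over 40 N, if the wrist force passes 120 N, or if a joint passes its speed limit or range.

## Working session

There is one attempt and no reset: what is moved stays moved. The work goes in short steps, Python scripts to look and compute and a tool call to move; the robot and the scene stay as the last step left them, time stands still between calls to the robot, and variables do not carry over. Pictures are saved under pics/ and viewed, at most 10 in all, crops included, and the job is handed in when it is done.

Besides the shell and the picture viewer there is one more tool, called after "Call:" by a JSON object that holds its "name" and its "arguments", one argument or row to a line. jog_arm: Moves the arm, as the interface text tells. Its arguments: {"type":"object","properties":{"moves":{"type":"array"}},"required":["moves"]}

```bash
ls; mkdir -p pics
cat > h.py <<'E'
from plant import *
import numpy as np, cv2
def cloud(f):
    d=f["depth"]; v,u=np.mgrid[:480,:640]
    c=np.stack([(u-f["cx"])/f["fx"]*d,(v-f["cy"])/f["fy"]*d,d],-1)
    return (c-np.array(f["t"]))@np.array(f["R"])   # R^T (c-t)
E
python3 - <<'E'
from h import *
s=state(); print({k:np.round(v,3) for k,v in s.items()})
for n in ["scene","side"]:
    f=grab_frame(n); cv2.imwrite(f"pics/{n}0.png",f["color"]); np.savez(f"{n}0.npz",**{k:f[k] for k in["color","depth","fx","fy","cx","cy","R","t"]})
    P=cloud(f); print(n,"cam",np.round(-np.array(f["R"]).T@f["t"],3))
    for nm in ["lamp","holder_hole0","deed_box","lid","lid_handle","ink_jar","paperweight","notebook","magnifier","glasses_case","pencil_cup"]:
        try:
            for r in regions_of(nm,f)[:3]:
                m=r["pixels"]&(f["depth"]>0); q=P[m]
                print(nm,round(r["p"],2),np.round(r["rect"]),np.round(np.percentile(q,[2,50,98],axis=0),3).tolist() if len(q) else None)
        except Exception as e: print(nm,e)
E
```

```text
pics
{'time': np.float64(0.0), 'joint_pos': array([ 1.082,  0.053,  1.614,  0.   ,  1.476, -0.119]), 'joint_vel': array([-0.   ,  0.   , -0.002, -0.   , -0.002, -0.001]), 'joint_efforts': array([-2.0000e-03, -3.9369e+01, -3.7017e+01, -0.0000e+00,  7.0000e-03,
        0.0000e+00]), 'tool_pos': array([0.226, 0.582, 0.23 ]), 'tool_rot': array([-0.   ,  0.184,  0.983, -0.001]), 'contact_force': array([ 0.489, -0.214, -0.774]), 'ft_torque': array([0.01 , 0.088, 0.008]), 'grasp_force': np.float64(0.0), 'gripper_width': np.float64(1.001)}
scene cam [ 1.383 -0.233  0.88 ]
lamp 0.76 [419. 217.  15.  37.] [[0.474, 0.309, 0.008], [0.491, 0.318, 0.092], [0.499, 0.334, 0.136]]
holder_hole0 0.67 [196. 277.  36.  30.] [[0.469, -0.36, 0.001], [0.519, -0.315, 0.045], [0.549, -0.272, 0.053]]
deed_box 0.85 [316. 287. 137. 114.] [[0.532, -0.17, 0.006], [0.703, -0.04, 0.117], [0.754, 0.107, 0.121]]
lid 0.85 [319. 274. 139.  88.] [[0.516, -0.166, 0.098], [0.664, -0.038, 0.118], [0.75, 0.106, 0.121]]
lid_handle 0.84 [318. 275. 141.  93.] [[0.52, -0.165, 0.104], [0.665, -0.037, 0.118], [0.75, 0.106, 0.121]]
[... 1816 characters left out ...]
0.001], [0.412, -0.508, 0.021], [0.444, -0.476, 0.036]]
paperweight 0.92 [420. 316.  25.  16.] [[0.632, -0.4, 0.0], [0.65, -0.378, 0.021], [0.683, -0.348, 0.036]]
paperweight 0.88 [380. 303.  22.  19.] [[0.591, -0.287, 0.0], [0.61, -0.266, 0.021], [0.642, -0.234, 0.037]]
notebook 0.88 [249. 289.  41.  35.] [[0.289, -0.026, 0.0], [0.347, 0.035, 0.02], [0.412, 0.12, 0.025]]
magnifier 0.59 [289. 329.  46.  31.] [[0.269, -0.201, 0.001], [0.381, -0.173, 0.007], [0.426, -0.129, 0.014]]
glasses_case 0.56 [208. 217.  31.  30.] [[0.432, 0.475, 0.001], [0.493, 0.515, 0.032], [0.573, 0.581, 0.041]]
pencil_cup 0.95 [439. 347.  33.  71.] [[0.5, -0.58, 0.002], [0.52, -0.553, 0.069], [0.57, -0.511, 0.159]]
```

View pics/scene0.png

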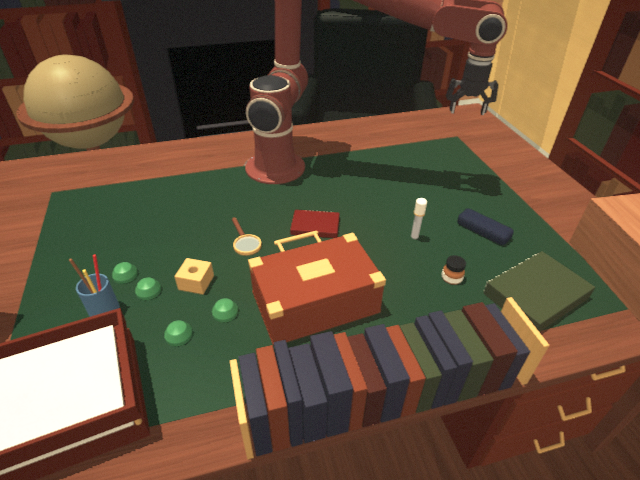

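Run:
```python
from h import *
for n in ["scene","side"]:
    f=dict(np.load(f"{n}0.npz")); P=cloud(f); ok=f["depth"]>0
    def sel(b,lo,hi): return P[ok&(np.abs(P[...,0]-b[0])<b[2])&(np.abs(P[...,1]-b[1])<b[2])&(P[...,2]>lo)&(P[...,2]<hi)]
    def rect(q):
        r=cv2.minAreaRect((q[:,:2]*1000).astype(np.float32)); return np.round(r[0],1),np.round(r[1],1),round(r[2],2)
    q=sel((.485,.319,.05),.131,.142); print(n,"lamptop",len(q),rect(q),np.median(q[:,2]))
    q=sel((.485,.319,.05),.1,.13); c=cv2.minEnclosingCircle((q[:,:2]*1000).astype(np.float32)); print("head pts",len(q),rect(q))
    q=sel((.51,-.317,.07),.045,.056); print("holder",len(q),rect(q),np.median(q[:,2]))
    q=sel((.63,-.04,.25),.113,.13); print("lidtop",len(q),rect(q),np.median(q[:,2]))
    ax=rect(q)
    q=sel((.63,-.04,.25),.06,.117); print("hand",len(q),rect(q))
```

```text
scene lamptop 55 (array([483.9, 321.6]), array([25.4, 26.6]), 74.2) 0.1343368339780424
head pts 95 (array([490.6, 321.1]), array([30.3, 21.5]), 69.34)
holder 525 (array([ 503.9, -316. ]), array([73.5, 73.9]), 62.71) 0.050006346991916785
lidtop 6675 (array([694.7, -58.9]), array([372. , 369.7]), 89.93) 0.11841384719789977
hand 3279 (array([670.1, -92.1]), array([278.6, 445. ]), 24.31)
side lamptop 26 (array([478.1, 321.1]), array([25.8, 26.2]), 9.99) 0.13294157482285007
head pts 71 (array([477. , 310.1]), array([31.3, 30.7]), 76.72)
holder 383 (array([ 498.5, -317.3]), array([79.8, 71.4]), 62.25) 0.04851658665814129
lidtop 3056 (array([690.1, -27.5]), array([376.9, 471.6]), 0.27) 0.11732572659952151
hand 4433 (array([689.5, -29.1]), array([375.3, 473.3]), 0.67)
```

The scene shows the box at about (315,285) with its handle at (298,240), on the robot's side. The lantern is at (419,217), the holder at (195,277), and four green paperweights lie around the holder. Next I'll fit the lid pose and check what the wrist camera sees.

```bash
cat >> h.py <<'E'
from scipy.spatial.transform import Rotation as Ro
def rot(s):
    w,x,y,z=s["tool_rot"]; return Ro.from_quat([x,y,z,w])
def mar(q):
    r=cv2.minAreaRect((q[:,:2]*1000).astype(np.float32)); return np.round(r[0],1).tolist(),np.round(r[1],1).tolist(),round(r[2],2)
E
python3 - <<'E'
from h import *
for n in ["scene","side"]:
    f=grab_frame(n); P=cloud(f); ok=f["depth"]>0
    m=regions_of("lid",f)[0]["pixels"]
    m=cv2.dilate(m.astype(np.uint8),np.ones((13,13)))>0
    q=P[m&ok&(P[...,2]>.112)&(P[...,2]<.125)&(P[...,0]<.8)]
    # drop sparse outliers via eroded occupancy
    print(n,"lid",len(q),mar(q),np.median(q,axis=0).round(4))
    q=P[m&ok&(P[...,2]>.095)&(P[...,2]<.125)&(P[...,0]<.56)]
    r=P[m&ok&(P[...,2]>.095)&(P[...,0]<.58)]
    np.save(n+"_bar.npy",r)
    h,xe,ye=np.histogram2d(r[:,0],r[:,1],bins=[np.arange(.48,.58,.01),np.arange(-.18,.12,.02)]); print(xe[:-1].round(3),ye[:-1].round(3)); print(h.astype(int))
f=grab_frame("wrist"); cv2.imwrite("pics/w0.png",f["color"])
R=np.array(f["R"]);c=-R.T@f["t"]; s=state(); T=rot(s).as_matrix()
print("cam in tool",(T.T@(c-s["tool_pos"])).round(4),"fwd in tool",(T.T@R[2]).round(3),"T",T.round(3).tolist(),f["fx"])
E
```

```text
scene lid 6712 ([628.3, -31.4], [232.6, 281.6], 5.98) [ 0.6613 -0.0375  0.1184]
[0.48 0.49 0.5  0.51 0.52 0.53 0.54 0.55 0.56] [-0.18 -0.16 -0.14 -0.12 -0.1  -0.08 -0.06 -0.04 -0.02 -0.    0.02  0.04
  0.06  0.08]
[[ 0  0  0  0  0  0  0  0  0  0  0  0  0  0]
 [ 0  0  0  0  0  0  0  0  0  0  0  0  0  0]
 [ 0  0  0  0  0  0  0  0  0  2  0  0  0  0]
 [ 0  0  0  0  1  4 11 18 26 21  0  0  0  0]
 [ 0  0  0  4 27 28 23 14  5 10  0  0  0  0]
 [ 0  0  0  1 12  0  0  0  0  8  0  0  0  0]
 [ 0  0  0  0  8  0  0  0  0 11  0  0  0  6]
 [ 0  0  0  0 11  0  0  0  0 10  7 14 16 19]
 [ 0  0  0  1  8  7  9 18 21 18 16 18 21 23]]
side lid 2663 ([624.2, -32.1], [241.5, 286.5], 5.76) [ 0.6401 -0.0443  0.1169]
[0.48 0.49 0.5  0.51 0.52 0.53 0.54 0.55 0.56] [-0.18 -0.16 -0.14 -0.12 -0.1  -0.08 -0.06 -0.04 -0.02 -0.    0.02  0.04
  0.06  0.08]
[[ 0  0  0  0  0  0  0  0  0  0  0  0  0  0]
 [ 0  0  0  0  0  0  0  0  0  0  0  0  0  0]
 [ 0  0  0  0  0  1  5  7 14 10  0  0  0  0]
 [ 0  0  0  4 18 17 16  9  8  6  0  0  0  0]
 [ 0  0  0  1  9  1  0  0  0  7  0  0  0  0]
 [ 0  0  0  0  7  0  0  0  0  8  0  0  0  0]
 [ 0  0  0  0  8  0  0  0  0  8  3  8 21 26]
 [ 0  0  0  0  6  5  7 16 25 28 22 28 19 12]
 [ 3  8 14 28 31 29 29 25 17 11 14  8  9  9]]
cam in tool [ 0.0754  0.0013 -0.1425] fwd in tool [-0.294 -0.002  0.956] T [[-0.932, 0.361, 0.0], [0.361, 0.932, 0.0], [-0.0, 0.0, -1.0]] 347.3707810031808
```

Call:
{"name": "jog_arm", "arguments": {
  "moves": [
    [[8.5,-3.7,-1.68,0,0,0,0],[8.5,-3.7,-1.68,0,0,0,0],[8.5,-3.7,-1.68,0,0,0,0],[8.5,-3.7,-1.68,0,0,0,0],[8.5,-3.7,-1.68,0,0,0,0],[8.5,-3.7,-1.68,0,0,0,0],[8.5,-3.7,-1.68,0,0,0,0],[8.5,-3.7,-1.68,0,0,0,0],[8.5,-3.7,-1.68,0,0,0,0],[8.5,0,0,0,0,0,0.12],[8.5,0,0,0,0,0,0.12],[8.5,0,0,0,0,0,0.12],[8.5,0,0,0,0,0,0.12],[8.5,0,0,0,0,0,0.12],[8.5,0,0,0,0,0,0],[8.5,0,0,0,0,0,0]]
  ]
}}

```text
time: 2.78
tool_pos: [0.4817, 0.3214, 0.2313]
tool_rot: [0.0, 0.465, 0.885, 0.0]
contact_force: [0.3, 0.4, -0.6]
gripper_width: 0.997
grasp_force: 0.0
```

```bash
cat >> h.py <<'E'
def lamp_fit(f,c0,zlo=.12,zhi=.15):
    P=cloud(f); ok=(f["depth"]>0)&(np.hypot(P[...,0]-c0[0],P[...,1]-c0[1])<.045)
    t=P[ok&(P[...,2]>.128)&(P[...,2]<.142)]
    return len(t),mar(t),t.mean(0).round(4)
def totool(s,d): return (rot(s).as_matrix().T@np.asarray(d)*100).round(2)
E
python3 - <<'E'
from h import *
s=state(); print(s["time"],s["tool_pos"].round(4),s["tool_rot"].round(4),s["joint_pos"].round(3))
f=grab_frame("wrist"); cv2.imwrite("pics/w1.png",f["color"]); print(lamp_fit(f,(.482,.321)))
for r in regions_of("lamp",f)[:2]: print(r["p"],r["rect"])
E
```

```text
2.7833 [0.4817 0.3214 0.2313] [0.     0.4648 0.8854 0.    ] [ 0.46  -0.056  1.721 -0.     1.476 -0.144]
(1277, ([482.2, 325.5], [29.1, 29.5], 34.63), array([0.4814, 0.3264, 0.1343]))
0.94 [321.2, 221.8, 41.5, 61.4]
```

View pics/w1.png

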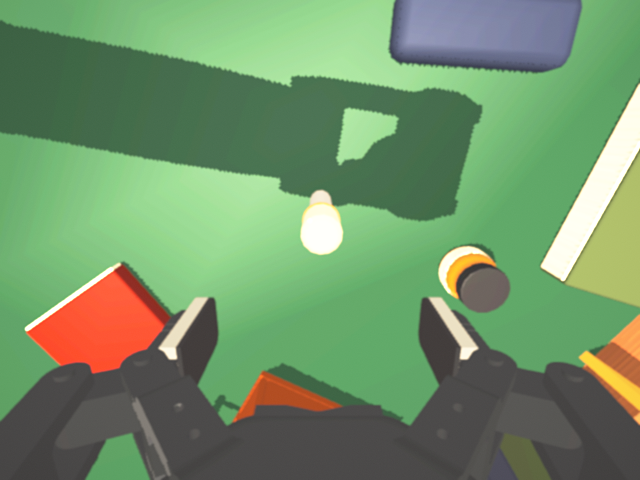

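The wrist view shows the lantern head at about (321,230), centred between the fingers with nothing in the way. I'll descend and grip.

Call:
{"name": "jog_arm", "arguments": {
  "moves": [
    [[8.5,0.28,0.23,2.3,0,0,0],[8.5,0,0,2.3,0,0,0],[8.5,0,0,2.3,0,0,0],[8.5,0,0,2.3,0,0,0],[8.5,0,0,2.3,0,0,0],[8.5,0,0,2.3,0,0,0],[8.5,0,0,0,0,0,0],[2,0,0,0,0,0,0],[2,0,0,0,0,0,0],[2,0,0,0,0,0,0],[2,0,0,0,0,0,0],[2,0,0,0,0,0,0],[2,0,0,0,0,0,0],[2,0,0,0,0,0,0],[2,0,0,0,0,0,0],[2,0,0,0,0,0,0],[2,0,0,0,0,0,0],[2,0,0,0,0,0,0],[2,0,0,0,0,0,0]]
  ]
}}

```text
time: 4.47
tool_pos: [0.483, 0.3255, 0.0955]
tool_rot: [0.001, 0.466, 0.885, 0.001]
contact_force: [-2.2, -1.1, 6.6]
gripper_width: 0.334
grasp_force: 59.0
```

Call:
{"name": "jog_arm", "arguments": {
  "moves": [
    [[2,0,0,-1,0,0,0],[2,0,0,-2.5,0,0,0],[2,0,0,-3,0,0,0],[2,0,0,-3,0,0,0],[2,0,0,-3,0,0,0],[2,0,0,-3,0,0,0],[2,0,0,-1.5,0,0,0],[2,0,0,0,0,0,0.116],[2,0,0,0,0,0,0.116],[2,0,0,0,0,0,0.116],[2,0,0,0,0,0,0.116],[2,0,0,0,0,0,0.116],[2,0,0,0,0,0,0.116],[2,0,0,0,0,0,0.116],[2,0,0,0,0,0,0.116],[2,0,0,0,0,0,0.116],[2,0,0,0,0,0,0.116],[2,0,0,0,0,0,0]]
  ]
}}

```text
time: 5.97
tool_pos: [0.4818, 0.3249, 0.2634]
tool_rot: [-0.0, 0.875, 0.484, -0.0]
contact_force: [-0.2, -0.3, -1.9]
gripper_width: 0.338
grasp_force: 59.3
```

Call:
{"name": "jog_arm", "arguments": {
  "moves": [
    [[2,-1.5,0.9,0,0,0,0],[2,-3,1.86,0,0,0,0],[2,-3,1.86,0,0,0,0],[2,-3,1.86,0,0,0,0],[2,-3,1.86,0,0,0,0],[2,-3,1.86,0,0,0,0],[2,-3,1.86,0,0,0,0],[2,-3,1.86,0,0,0,0],[2,-3,1.86,0,0,0,0],[2,-3,1.86,0,0,0,0],[2,-3,1.86,0,0,0,0],[2,-3,1.86,0,0,0,0],[2,-3,1.86,0,0,0,0],[2,-3,1.86,0,0,0,0],[2,-3,1.86,0,0,0,0],[2,-3,1.86,0,0,0,0],[2,-3,1.86,0,0,0,0],[2,-3,1.86,0,0,0,0],[2,-3,1.86,0,0,0,0],[2,-1.5,0.9,0,0,0,0]]
  ]
}}

```text
time: 7.63
tool_pos: [0.4781, -0.3488, 0.2632]
tool_rot: [0.0, 0.875, 0.485, -0.0]
contact_force: [0.2, 0.5, -1.6]
gripper_width: 0.335
grasp_force: 59.4
```

Call:
{"name": "jog_arm", "arguments": {
  "moves": [
    [[2,-1,0.4,0,0,0,0],[2,0,0,0,0,0,0],[2,0,0,0,0,0,0]]
  ]
}}

```text
time: 7.88
tool_pos: [0.4769, -0.3552, 0.2632]
tool_rot: [-0.001, 0.875, 0.485, 0.0]
contact_force: [-0.1, 0.8, -1.2]
gripper_width: 0.334
grasp_force: 59.4
```

Run:
```python
from h import *
s=state(); print(s["time"],s["tool_pos"].round(4),s["tool_rot"].round(4),s["joint_pos"].round(3),s["gripper_width"])
f=grab_frame("wrist"); cv2.imwrite("pics/w2.png",f["color"]); P=cloud(f); np.savez("w2.npz",P=P,d=f["depth"],color=f["color"])
for r in regions_of("holder_hole0",f)[:2]: print(r["p"],np.round(r["rect"]))
for n in ("lamp",):
  for r in regions_of(n,f)[:2]:
    q=P[r["pixels"]&(f["depth"]>0)]; print(r["p"],np.round(r["rect"]),np.percentile(q,[2,50,98],axis=0).round(4).tolist())
ok=(f["depth"]>0)&(np.hypot(P[...,0]-.502,P[...,1]+.316)<.06)
q=P[ok&(P[...,2]>.045)&(P[...,2]<.056)]; print(len(q),mar(q),np.median(q[:,2]))
q=P[ok&(P[...,2]<.035)&(np.hypot(P[...,0]-.502,P[...,1]+.316)<.025)]; print(len(q), mar(q) if len(q) else 0)
```

```text
7.8833 [ 0.4769 -0.3552  0.2632] [-6.000e-04  8.745e-01  4.850e-01  2.000e-04] [-7.660e-01 -3.500e-02  1.649e+00  1.000e-03  1.529e+00 -2.070e-01] 0.3340085400229611
0.92 [318. 159.  74.  75.]
0.37 [472. 316. 129.  96.]
0.71 [318. 306.  82. 156.] [[0.4656, -0.3645, 0.1855], [0.4805, -0.3468, 0.2996], [0.4911, -0.3394, 0.3036]]
4509 ([501.9, -314.5], [70.3, 70.3], 61.21) 0.04999588183688941
422 ([501.3, -315.4], [22.0, 24.3], 57.56)
```

View pics/w2.png

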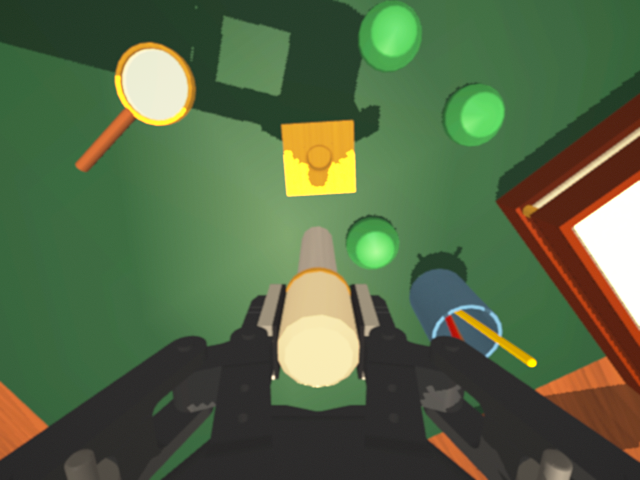

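The wrist view shows the whole holder, its bore at (318,158), and the lantern held upright in the fingers. I'll measure the lantern's axis with this camera as well, so that any calibration error cancels out.

Run:
```python
from h import *
from scipy.optimize import least_squares
z=np.load("w2.npz"); P=z["P"]; d=z["d"]; s=state(); tp=s["tool_pos"]
f=grab_frame("wrist"); cam=-np.array(f["R"]).T@f["t"]
near=(d>0)&(np.hypot(P[...,0]-tp[0],P[...,1]-tp[1])<.03)
mask=np.zeros_like(d,bool); mask[225:390,285:352]=True
def cyl(lo,hi,r):
    q=P[near&mask&(P[...,2]>lo)&(P[...,2]<hi)]
    g=lambda p:np.hypot(q[:,0]-p[0]-p[2]*(q[:,2]-.2),q[:,1]-p[1]-p[3]*(q[:,2]-.2))-r
    o=least_squares(g,[tp[0],tp[1],0,0],loss="soft_l1",f_scale=.0005); return len(q),o.x.round(4),np.sqrt(np.mean(o.fun**2)).round(5)
print("barrel",cyl(.182,.245,.011))
q=P[near&mask&(P[...,2]>.295)&(P[...,2]<.31)]; print("top",len(q),mar(q),np.median(q[:,2]))
q=P[near&mask&(P[...,2]<.2)]; print("zmin",np.percentile(q[:,2],[0,1,5]))
print(tp,cam)
```

```text
barrel (1171, array([ 0.4756, -0.3541,  0.0076, -0.0044]), np.float64(0.00022))
top 4595 ([476.9, -353.9], [29.9, 23.8], 57.97) 0.30246191011754747
zmin [0.17042684 0.17139403 0.17266726]
[ 0.4772771  -0.35439125  0.26349384] [ 0.51723413 -0.28930733  0.40606463]
```

Call:
{"name": "jog_arm", "arguments": {
  "moves": [
    [[2,1.2,0.04,0,0,0,0],[2,2.35,0.08,0,0,0,0],[2,1.2,0.04,0,0,0,0],[2,0,0,1.5,0,0,0],[2,0,0,2.5,0,0,0],[2,0,0,2.5,0,0,0],[2,0,0,2.5,0,0,0],[2,0,0,1,0,0,0],[2,0,0,0.5,0,0,0],[2,0,0,0,0,0,0],[2,0,0,0,0,0,0]]
  ]
}}

```text
time: 9.0
tool_pos: [0.5043, -0.3168, 0.1598]
tool_rot: [0.001, 0.875, 0.485, 0.0]
contact_force: [-0.2, -0.7, -1.1]
gripper_width: 0.339
grasp_force: 59.4
```

Run:
```python
from h import *
f=grab_frame("wrist"); cv2.imwrite("pics/w3.png",f["color"][60:360,170:470].repeat(2,0).repeat(2,1)); P=cloud(f); d=f["depth"]
f2=grab_frame("side"); c=f2["color"][280:360,320:410]; cv2.imwrite("pics/s3.png",cv2.resize(c,None,fx=6,fy=6,interpolation=cv2.INTER_CUBIC))
q=P[(d>0)&(np.hypot(P[...,0]-.502,P[...,1]+.3145)<.06)&(P[...,2]>.045)&(P[...,2]<.054)]; print("holder",len(q),mar(q))
```

```text
holder 6375 ([502.0, -314.3], [70.6, 70.2], 61.16)
```

View pics/w3.png

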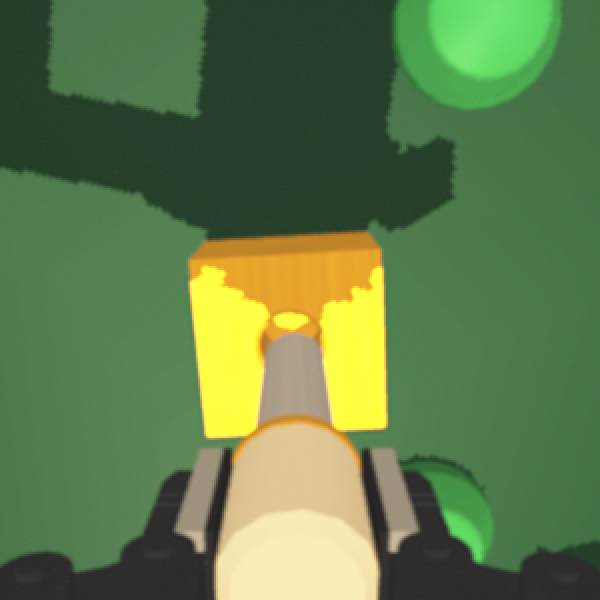

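The wrist view shows the foot just above the bore, at about (292,330) in the crop. I'll refit the barrel before inserting.

Run:
```python
from h import *
from scipy.optimize import least_squares
s=state(); tp=s["tool_pos"]; print(tp.round(4))
f=grab_frame("wrist"); P=cloud(f); d=f["depth"]
m=np.zeros_like(d,bool); m[225:290,290:345]=True
q=P[m&(d>0)&(np.hypot(P[...,0]-.502,P[...,1]+.315)<.018)&(P[...,2]>.075)&(P[...,2]<.14)]
g=lambda p:np.hypot(q[:,0]-p[0]-p[2]*(q[:,2]-.065),q[:,1]-p[1]-p[3]*(q[:,2]-.065))-.011
o=least_squares(g,[tp[0],tp[1],0,0],loss="soft_l1",f_scale=.0005); print(len(q),o.x.round(4),np.sqrt(np.mean(o.fun**2)).round(5))
print(totool(s,[.502-o.x[0],-.3144-o.x[1],0]))
```

```text
[ 0.5046 -0.3172  0.1606]
1179 [ 0.5033 -0.3164  0.0054 -0.0015] 0.00021
[ 0.1  -0.21 -0.  ]
```

Call:
{"name": "jog_arm", "arguments": {
  "moves": [
    [[2,0.1,-0.2,0,0,0,0],[2,0,0,0.6,0,0,0],[2,0,0,0.5,0,0,0],[2,0,0,0.4,0,0,0],[2,0,0,0.4,0,0,0],[2,0,0,0.4,0,0,0],[2,0,0,0.4,0,0,0]]
  ]
}}

```text
time: 9.73
tool_pos: [0.5024, -0.3147, 0.1308]
tool_rot: [0.0, 0.875, 0.485, 0.0]
contact_force: [0.4, -0.9, -0.4]
gripper_width: 0.334
grasp_force: 59.5
```

Call:
{"name": "jog_arm", "arguments": {
  "moves": [
    [[2,0,0,0.5,0,0,0],[2,0,0,0.5,0,0,0],[2,0,0,0.5,0,0,0],[2,0,0,0.5,0,0,0],[2,0,0,0.2,0,0,0],[2,0,0,0.1,0,0,0],[2,0,0,0.1,0,0,0],[2,0,0,0,0,0,0]]
  ]
}}

```text
time: 10.4
tool_pos: [0.5023, -0.3146, 0.1072]
tool_rot: [-0.0, 0.875, 0.485, 0.0]
contact_force: [0.3, -0.6, -2.9]
gripper_width: 0.338
grasp_force: 59.4
```

Call:
{"name": "jog_arm", "arguments": {
  "moves": [
    [[2,0,0,0.1,0,0,0],[2,0,0,0,0,0,0],[3.4,0,0,0,0,0,0],[4,0,0,0,0,0,0],[5,0,0,0,0,0,0],[6,0,0,0,0,0,0],[7,0,0,0,0,0,0],[7,0,0,0,0,0,0],[7,0,0,0,0,0,0],[7,0,0,0,0,0,0],[7,0,0,-1,0,0,0],[7,0,0,-2,0,0,0],[7,0,0,-3,0,0,0],[7,0,0,-3,0,0,0],[7,0,0,-3,0,0,0],[7,0,0,-2,0,0,0],[7,0,0,0,0,0,0],[7,0,0,0,0,0,0]]
  ]
}}

```text
time: 11.9
tool_pos: [0.5031, -0.3151, 0.2488]
tool_rot: [0.002, 0.875, 0.485, 0.001]
contact_force: [-0.8, -0.1, -1.6]
gripper_width: 0.82
grasp_force: 0.0
```

Run:
```python
from h import *
from scipy.optimize import least_squares
s=state(); print(s["tool_pos"].round(4),s["tool_rot"].round(3),s["gripper_width"],s["joint_pos"].round(3))
f=grab_frame("wrist"); P=cloud(f); d=f["depth"]
n=(d>0)&(np.hypot(P[...,0]-.502,P[...,1]+.3145)<.03)
t=P[n&(P[...,2]>.138)&(P[...,2]<.152)]; print("top",len(t),mar(t),np.median(t[:,2]).round(4))
q=P[n&(P[...,2]>.055)&(P[...,2]<.095)]; print(len(q))
sc=grab_frame("side"); P=cloud(sc); n=(sc["depth"]>0)&(np.hypot(P[...,0]-.502,P[...,1]+.3145)<.03); print("side maxz",np.percentile(P[n][:,2],[95,99,100]))
```

```text
[ 0.5031 -0.3151  0.2488] [0.002 0.875 0.485 0.001] 0.819878461386998 [-0.685 -0.034  1.671 -0.     1.5   -0.126]
top 1204 ([501.2, -313.4], [29.5, 28.7], 58.12) 0.1447
79
side maxz [0.56310234 0.56448474 0.56587421]
```

The lantern's top is at z 0.1447, so its foot is at 0.0097 and it stands fully home, free and upright. Next is the bar.

Call:
{"name": "jog_arm", "arguments": {
  "moves": [
    [[7,2.62,-1.475,0,0,0,0],[7,2.62,-1.475,0,0,0,0],[7,2.62,-1.475,0,0,0,0],[7,2.62,-1.475,0,0,0,0],[7,2.62,-1.475,0,0,0,0],[7,2.62,-1.475,0,0,0,0],[7,2.62,-1.475,0,0,0,0],[7,2.62,-1.475,0,0,0,0],[7,2.62,-1.475,0,0,0,0],[7,0,0,0,0,0,-0.11],[7,0,0,0,0,0,-0.11],[7,0,0,0,0,0,-0.11],[7,0,0,0,0,0,-0.11],[7,0,0,0,0,0,-0.11],[7,0,0,0,0,0,-0.11],[7,0,0,0,0,0,0],[7,0,0,0,0,0,0]]
  ]
}}

```text
time: 13.42
tool_pos: [0.514, -0.0441, 0.2444]
tool_rot: [-0.001, 0.672, 0.741, -0.001]
contact_force: [0.1, -0.2, 0.5]
gripper_width: 0.822
grasp_force: 0.0
```

Run:
```python
from h import *
s=state(); print(s["tool_pos"].round(4),s["tool_rot"].round(3),s["joint_pos"].round(3))
f=grab_frame("wrist"); cv2.imwrite("pics/w4.png",f["color"]); P=cloud(f); d=f["depth"]
np.savez("w4.npz",P=P,d=d)
ok=(d>0)&(P[...,2]>.1)&(P[...,2]<.125)
q=P[ok&(P[...,0]<.532)&(np.abs(P[...,1]+.04)<.045)]
print(len(q),np.percentile(q,[2,50,98],axis=0).round(4).tolist())
l=np.polyfit(q[:,1],q[:,0],1); print("bar x =",l, "resid",np.std(q[:,0]-np.polyval(l,q[:,1])))
```

```text
[ 0.514  -0.0441  0.2444] [-0.001  0.672  0.741 -0.001] [-0.23  -0.217  1.845 -0.     1.517 -0.328]
1432 [[0.508, -0.083, 0.1107], [0.5162, -0.0369, 0.1142], [0.5244, 0.0037, 0.1161]]
bar x = [-0.10365501  0.51230304] resid 0.0031371863477556105
```

View pics/w4.png

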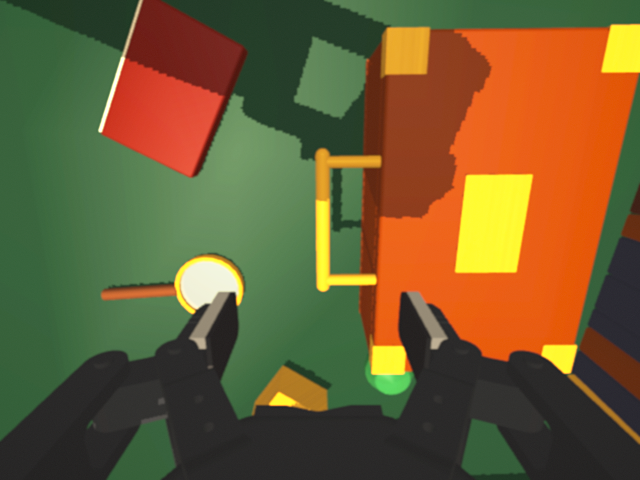

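The wrist view shows the bar from (322,155) to (322,285), lined up with the fingers' closing plane, with the lid edge at column 375. I'll narrow the fingers and go down over the bar.

Call:
{"name": "jog_arm", "arguments": {
  "moves": [
    [[3.5,0.1,0.3,0,0,0,0],[3.5,0,0,0,0,0,0],[3.5,0,0,0,0,0,0],[3.5,0,0,2,0,0,0],[3.5,0,0,2.5,0,0,0],[3.5,0,0,2.5,0,0,0],[3.5,0,0,2.5,0,0,0],[3.5,0,0,1.5,0,0,0],[3.5,0,0,1.5,0,0,0],[3.5,0,0,1.5,0,0,0],[3.5,0,0,1.3,0,0,0],[3.5,0,0,0,0,0,0],[3.5,0,0,0,0,0,0]]
  ]
}}

```text
time: 14.55
tool_pos: [0.5172, -0.0429, 0.0927]
tool_rot: [-0.001, 0.671, 0.742, -0.0]
contact_force: [0.8, -0.3, 0.7]
gripper_width: 0.41
grasp_force: 0.0
```

Call:
{"name": "jog_arm", "arguments": {
  "moves": [
    [[0,0,0,0,0,0,0],[0,0,0,0,0,0,0],[0,0,0,0,0,0,0],[0,0,0,0,0,0,0],[0,0,0,0,0,0,0],[0,0,0,0,0,0,0],[0,0,0,0,0,0,0],[0,0,0,0,0,0,0]]
  ]
}}

```text
time: 15.22
tool_pos: [0.5173, -0.0433, 0.0948]
tool_rot: [-0.0, 0.67, 0.742, -0.001]
contact_force: [-5.5, -0.6, 3.9]
gripper_width: 0.1
grasp_force: 58.6
```

Run:
```python
from h import *
s=state(); print(s["tool_pos"].round(4),s["tool_rot"].round(3),s["gripper_width"]*8.5,s["grasp_force"],s["contact_force"].round(1))
# bar arc in box frame from 0 to 50 deg: tool y ~ box x, tool z down
a0=np.arctan2(9,225); r=np.hypot(9,225)
a=a0+np.radians(np.linspace(0,50,26)); x=-r*np.cos(a)/10; z=r*np.sin(a)/10
print(np.c_[np.diff(x),-np.diff(z)].round(2).tolist(), x[-1]-x[0],z[-1]-z[0])
```

```text
[ 0.5173 -0.0433  0.0948] [-0.     0.67   0.742 -0.001] 0.8478979030199248 58.55314314365387 [-5.5 -0.6  3.9]
[[0.05, -0.78], [0.07, -0.78], [0.1, -0.78], [0.13, -0.78], [0.15, -0.77], [0.18, -0.76], [0.21, -0.76], [0.23, -0.75], [0.26, -0.74], [0.29, -0.73], [0.31, -0.72], [0.34, -0.71], [0.36, -0.7], [0.38, -0.69], [0.41, -0.67], [0.43, -0.66], [0.45, -0.64], [0.48, -0.63], [0.5, -0.61], [0.52, -0.59], [0.54, -0.57], [0.56, -0.55], [0.58, -0.53], [0.6, -0.51], [0.61, -0.49]] 8.726718780859944 16.91450881889489
```

Gripped with 58.6 N on the bar. I'll lift along the arc, first half.

Call:
{"name": "jog_arm", "arguments": {
  "moves": [
    [[0,0,0.05,-0.78,0,0,0],[0,0,0.07,-0.78,0,0,0],[0,0,0.1,-0.78,0,0,0],[0,0,0.13,-0.78,0,0,0],[0,0,0.15,-0.77,0,0,0],[0,0,0.18,-0.76,0,0,0],[0,0,0.21,-0.76,0,0,0],[0,0,0.23,-0.75,0,0,0],[0,0,0.26,-0.74,0,0,0],[0,0,0.29,-0.73,0,0,0],[0,0,0,0,0,0,0]]
  ]
}}

```text
time: 16.13
tool_pos: [0.5334, -0.0415, 0.1718]
tool_rot: [-0.001, 0.67, 0.742, -0.001]
contact_force: [-10.0, -2.6, 2.4]
gripper_width: 0.103
grasp_force: 58.7
```

```bash
cat >> h.py <<'E'
def lid_angle(f,c=(.651,-.029),psi=np.radians(5.9)):
    P=cloud(f); d=f["depth"]; m=regions_of("lid",f)[0]["pixels"]&(d>0)
    p=P[m]-np.array([c[0],c[1],0]); b=np.c_[p[:,0]*np.cos(psi)+p[:,1]*np.sin(psi),-p[:,0]*np.sin(psi)+p[:,1]*np.cos(psi),p[:,2]]
    b=b[(np.abs(b[:,1])<.13)&(b[:,2]>.11)&(b[:,0]>-.08)&(b[:,0]<.085)]
    A=np.c_[b[:,0],np.ones(len(b))]; w=np.ones(len(b))
    for _ in range(15):
        k=np.linalg.lstsq(A*w[:,None],b[:,2]*w,rcond=None)[0]; r=b[:,2]-A@k; w=1/np.sqrt(1+(r/.003)**2)
    return np.degrees(np.arctan(-k[0])),k[1],len(b),np.median(np.abs(r))
E
python3 - <<'E'
from h import *
s=state(); print(s["tool_pos"].round(4),s["tool_rot"].round(3),s["contact_force"].round(1))
for n in("scene","side"):
    f=grab_frame(n); print(lid_angle(f))
    cv2.imwrite(f"pics/{n}5.png",cv2.resize(f["color"][140:360,180:480],(750,550)))
E
```

```text
[ 0.5334 -0.0415  0.1718] [-0.001  0.67   0.742 -0.001] [-10.   -2.6   2.4]
(np.float64(19.652711525919635), np.float64(0.15198979621239056), 7043, np.float64(0.0012508660262924298))
(np.float64(19.06446934644325), np.float64(0.1492575069212536), 1013, np.float64(0.0009298735217275755))
```

The lid is at about 19.4° for 20° commanded. There is a slight inward push of 10 N, so I'll ease off y a little and carry on.

Call:
{"name": "jog_arm", "arguments": {
  "moves": [
    [[0,0,0.26,-0.72,0,0,0],[0,0,0.3,-0.71,0,0,0],[0,0,0.32,-0.7,0,0,0],[0,0,0.35,-0.69,0,0,0],[0,0,0.38,-0.67,0,0,0],[0,0,0.41,-0.66,0,0,0],[0,0,0.43,-0.64,0,0,0],[0,0,0.47,-0.63,0,0,0],[0,0,0.5,-0.61,0,0,0],[0,0,0.52,-0.59,0,0,0],[0,0,0.54,-0.57,0,0,0],[0,0,0.56,-0.55,0,0,0],[0,0,0.58,-0.53,0,0,0],[0,0,0.6,-0.51,0,0,0],[0,0,0.61,-0.49,0,0,0],[0,0,0,0,0,0,0],[0,0,0,0,0,0,0]]
  ]
}}

```text
time: 17.75
tool_pos: [0.6024, -0.0342, 0.2667]
tool_rot: [0.0, 0.67, 0.742, 0.0]
contact_force: [-10.1, -0.8, 9.9]
gripper_width: 0.1
grasp_force: 59.7
```

Run:
```python
from h import *
s=state(); print(s["tool_pos"].round(4),s["tool_rot"].round(3),s["contact_force"].round(1))
for n in("scene","side"):
    f=grab_frame(n); print(lid_angle(f))
    P=cloud(f); k=(f["depth"]>0)&(np.hypot(P[...,0]-.502,P[...,1]+.3145)<.03)&(P[...,2]<.2); print("lamp",P[k][:,2].max(), mar(P[k&(P[...,2]>.135)]))
    cv2.imwrite(f"pics/{n}6.png",cv2.resize(f["color"][100:360,140:480],(784,600)))
```

```text
[ 0.6024 -0.0342  0.2667] [0.    0.67  0.742 0.   ] [-10.1  -0.8   9.9]
(np.float64(49.09197331049771), np.float64(0.2332826867745935), 7943, np.float64(0.001918800255197528))
lamp 0.1488310413747728 ([504.0, -315.4], [27.8, 27.4], 27.58)
(np.float64(50.340913350481), np.float64(0.20285945670381636), 1333, np.float64(0.001940242900396294))
lamp 0.15022660135883067 ([497.4, -317.6], [28.9, 26.7], 46.19)
```

View pics/side6.png

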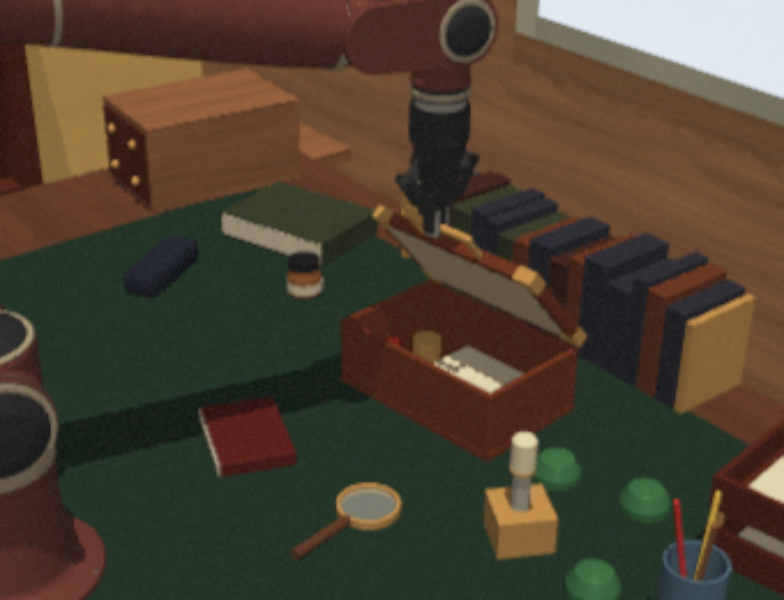

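The side view shows the lid held open by the gripper at (430,220) and the lantern upright in its holder at (522,460). The two cameras give 49.1° and 50.3°. I'll let it settle, then hand in.

Call:
{"name": "jog_arm", "arguments": {
  "moves": [
    [[0,0,0,0,0,0,0],[0,0,0,0,0,0,0],[0,0,0,0,0,0,0],[0,0,0,0,0,0,0],[0,0,0,0,0,0,0],[0,0,0,0,0,0,0]]
  ]
}}

```text
time: 18.45
tool_pos: [0.602, -0.0343, 0.2665]
tool_rot: [0.0, 0.67, 0.742, 0.0]
contact_force: [-10.5, -0.6, 9.5]
gripper_width: 0.101
grasp_force: 59.7
```

Run:
```python
from h import *
s=state(); print(s["tool_pos"].round(4),s["contact_force"].round(1),s["grasp_force"])
a=lid_angle(grab_frame("scene"))[0]; b=lid_angle(grab_frame("side"))[0]; print(a,b)
if 47<a<53 and 47<b<53: print(job_done())
```

```text
[ 0.602  -0.0343  0.2665] [-10.5  -0.6   9.5] 59.703794717788696
48.98402618425819 50.30929909565356
the job is handed in; nothing more can be done
None
```

The lantern stands free and fully home in its holder, the lid is held steady in the fingers at about 50° (cameras read 49.0° and 50.3°), and the job was handed in at about 18.5 s; no verdict came back.

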